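# Slide the label plate out over the shelf end

## Task

Push the blank label plate, with a fingertip and without pinching or lifting it, so that it lies with one long edge flat against the shelf's back rail and about a third of its length sticks out past the end of the shelf nearer the clear lidded tub, ready for someone to take hold of its edge there. The plate must stay lying flat on the shelf, and the tub's lid, the tin, pump head, levers and wrench are to be left as they are.

Things in the scene. Friction and masses are not known exactly. Their poses are not given: they have to be found in the camera images.
- shelf: Fixed low wooden shelf, board 220 mm (its x, away from the robot) by 380 mm (its y, along the ledge to the left), flat top 80 mm above the origin; origin: centre of its footprint on the table. Yaw up to 10 degrees. A dark back rail, 12 mm high, runs all along the far edge, its inner face at x = +95 mm in the shelf frame. The ends at y = +190 and -190 mm are open, without a stop.
- left_end (a point): Point on the shelf's top face in the middle of its +y end edge (shelf frame 0, +190, 80 mm); axes as the shelf's.
- right_end (a point): Point on the shelf's top face in the middle of its -y end edge (shelf frame 0, -190, 80 mm); axes as the shelf's.
- plate: Loose blank label plate, bare aluminium with a blue field and four dark rivet holes, 80 mm (its x) by 140 mm (its y), 6 mm thick, 0.12 to 0.26 kg; origin at the centre of its underside, z up. It starts flat on the shelf near the middle, turned up to 20 degrees from the ledge's line, clear of the rail. It slides with ordinary friction and tips off if over half sticks out.
- tub: Fixed tub of clear, slightly frosted plastic with valve caps in it, 120 mm (x) by 130 mm (y) by 50 mm high, origin at the centre of its underside on the table. It stands beyond either the +y or the -y end of the shelf, about 90 mm from it: that is the end over which the plate is to stick out.
- tub_lid (a joint): Hinge of the tub's clear lid with an orange knob on it (its top about 90 mm above the table at most): 0 shut, grows as it opens (rad). It starts shut and stays shut.
- bin: Fixed open red parts bin, 120 mm by 130 mm by 50 mm high, origin at the centre of its underside; it stands beyond the shelf's other end.
- pump_head: Loose chrome pump head with a black top, standing upright, 32 mm across, 52 mm high, with a 24 mm spout towards its -x; origin at the centre of its underside, on the shelf's near edge close to the +y end. Leave alone.
- tin: Loose green tin, 46 mm across, 45 mm high, origin at the centre of its underside, on the shelf's near edge close to the -y end. Leave alone.
- lever_a: Loose hooked tyre lever in purple plastic, about 135 mm long (its x), 16 mm wide, up to 14 mm high, lying on the table nearer the robot than the box at the shelf's +y end; origin at the centre of its underside. Leave alone.
- lever_b: Second tyre lever like the first, lying on the table close behind the shelf's far edge; origin at the centre of its underside. Leave alone.
- wrench: Loose steel valve wrench, 133 mm long (its x), 26 mm wide, 10 mm high, lying on the table nearer the robot than the box at the shelf's -y end; origin at the centre of its underside. Leave alone.
Not all that is in view belongs to the job. Of the things like the plate, leave any that is orange or turquoise; of the rest the larger one is meant.

How it is judged:
By the outcome, as a careful person would: the job done as asked, in the order asked, and still so for the second after the job is handed in, with the robot touching nothing.
It also fails if it takes over 61 s, if anything falls off the work surface, if the arm or the gripper's body presses on something with over 40 N, if the wrist force passes 120 N, or if a joint passes its speed limit or range.

## Robot

A 6-joint arm with a two-finger parallel gripper is mounted at the origin on the work surface. World frame = base frame: x ahead of the robot, y to its left, z up, the work surface at z = 0. Lengths are in m, angles in rad, forces in N, time in s.
With the tool pointing down it reaches from about 0.275 to 0.75 m from the base axis. Payload 10.2 kg.
Tool frame: the origin (TCP) lies between the finger pads; the fingertips stand 14 mm ahead of it and the grasp point (between the pads) lies 5 mm behind it; z points along the fingers, y is the direction in which the jaws open and shut (so a half turn about z gives the same grasp; the last joint's range is limited). The gripper opens to 85 mm and grips with 20 to 120 N. Pads are 22 mm wide; open, the fingers measure 114 mm over their backs; the gripper's body (76 mm by 85 mm) begins 54 mm behind the grasp point. The pads swing forward as they close: fully open they stand 13 mm farther back than shut.
Start: joints at [1.121, 0.313, 1.498, -0, 1.331, -0.223], TCP at [0.118, 0.512, 0.245] pointing down, gripper open.
Joint ranges: [-2.94, 2.94], [-0.97, 2.17], [0.19, 2.56], [-1.23, 4.37], [0.02, 3.11], [-2.88, 2.88]. Speed limits (rad/s): [2.39, 2.39, 3.01, 3.14, 3.14, 3.14].

## Interface

Orientations are given as a unit quaternion [w, x, y, z].
In Python, from workcell import get_obs, snapshot, close_job gives the robot as it stands. The module is installed in compiled form; this text tells all that it offers.
- The arm moves only by the tool jog_arm, never from a script. Its argument "steps" is a list of rows, each an object with "offset": the shift along the tool's x, y, z in mm, a list of three; "dr": the turn, a rotation vector about the tool's x, y, z in degrees, a list of three. In form: [{"offset": [tx, ty, tz], "dr": [ax, ay, az]}, ...]. A call has exactly 10 rows; each row is the pose to reach, as a shift and turn from the pose commanded when the call began, along the tool's axes at that moment; what a row does not reach only later rows make up. A row lasts 1/10 s, in which the tool goes at most 50 mm and 8.59 degrees, less where a joint would pass 70% of its speed; a pose out of reach is approached as far as the arm can. A call with a gripper value outside its range is refused whole. "hand" is the finger opening in mm, from 0 to 85.4, set as the call begins (left out, the last holds). The fingers move at their own pace and stop on an object; the grip force is fixed at half the most. Time passes only in rows, so rows that repeat a pose let the fingers close, or fill a call up. It gives the time, the measured TCP pose, the force and the opening at its end, in the units of the state.
- get_obs(): the state, without advancing time (a new reading comes with each control period).
- snapshot(name): name is "scene" or "side" or "wrist"; returns a dict with "pixels" (420x560x3 uint8, blue, green, red), "range_z" (420x560 float32, m along the optical axis (not along the pixel's ray), 0 where there is no reading), "fx", "fy", "cx", "cy" (pixels), "k1" (the pictures are not rectified: a ray, as slopes to the right and down, at radius r is drawn at 1 + k1 r^2 times it, then the intrinsics apply), "xyz" and "attitude" of the camera in the world. Camera axes: x right, y down, z forward; pixel columns grow to the right and rows downward; lengths in m; the calibration is good to about 2 mm. A picture is of the moment at which its call begins.
- close_job(): hands the job in, once; it reports no verdict.
The state is a dict: "t": time; "joints": joint angles; "dq": joint speeds; "joint_efforts": joint torques, N m; "ee_pos": TCP position; "eef_rot": TCP orientation; "force": force on the tool from outside, world axes, zero at the start; "moment": the same for the moment, N m; "finger_gap": finger opening in m.
Only numpy, scipy, OpenCV 4.12 (cv2) and the standard library are available. Lean on these libraries where they do the work, as an engineer would, in place of code of your own. Each camera call takes 0.05 s, during which the arm holds its last target.

## Working session

There is one attempt and no reset: what is moved stays moved. The work goes in short steps, Python scripts to look and compute and a tool call to move; the robot and the scene stay as the last step left them, time stands still between calls to the robot, and variables do not carry over. Pictures are saved under pics/ and viewed, and the job is handed in when it is done.

Besides the shell and the picture viewer there is one more tool, called after ">>>" by a JSON object that holds its "fn" and its "kwargs". jog_arm: Moves the arm, as the interface text tells. Its arguments: {"type":"object","properties":{"steps":{"type":"array","items":{"type":"object","properties":{"offset":{"type":"array","items":{"type":"number"}},"dr":{"type":"array","items":{"type":"number"}}}}},"hand":{"type":"number"}},"required":["steps"]}

```bash
mkdir -p pics
cat > h.py <<'E'
import numpy as np,cv2
from workcell import get_obs,snapshot,close_job
from scipy.spatial.transform import Rotation as R
def rot(q): return R.from_quat([q[1],q[2],q[3],q[0]]).as_matrix()
def att(s):
    a=np.array(s["attitude"],float)
    return a if a.shape==(3,3) else rot(a)
def cloud(s):
    h,w=s["range_z"].shape
    K=np.array([[s["fx"],0,s["cx"]],[0,s["fy"],s["cy"]],[0,0,1]])
    uv=np.stack(np.meshgrid(np.arange(w),np.arange(h)),-1).reshape(-1,1,2).astype(float)
    n=cv2.undistortPoints(uv,K,np.array([s["k1"],0,0,0.])).reshape(h,w,2)
    z=s["range_z"]
    P=np.dstack([n[...,0]*z,n[...,1]*z,z])
    return P@att(s).T+np.array(s["xyz"])
def project(s,P):
    c=(np.asarray(P,float)-np.array(s["xyz"]))@att(s)
    K=np.array([[s["fx"],0,s["cx"]],[0,s["fy"],s["cy"]],[0,0,1]])
    return cv2.projectPoints(c.reshape(-1,1,3),np.zeros(3),np.zeros(3),K,np.array([s["k1"],0,0,0.]))[0].reshape(-1,2)
E
python3 - <<'E'
from h import *
import pickle
for n in("scene","side","wrist"):
    s=snapshot(n); cv2.imwrite(f"pics/{n}0.png",s["pixels"]); pickle.dump(s,open(f"{n}0.pkl","wb"))
    print(n,s["xyz"],s["attitude"],s["fx"],s["k1"])
print(get_obs())
E
```

```text
scene [0.80852201 0.64055772 0.94761313] [-0.07735415  0.24502369  0.91385778 -0.31439415] 407.749418675219 -0.0805362857695006
side [ 0.05388176 -0.65509758  0.92596787] [-0.34676937  0.90116167 -0.23935856  0.10181421] 410.14186652802323 -0.12244297950961575
wrist [0.04503731 0.52844581 0.37298925] [0.11634237 0.77380448 0.61581002 0.09202764] 349.4351317270285 -0.012196628825906868
{'t': 0.15, 'joints': array([ 1.12064540e+00,  3.13300595e-01,  1.49819351e+00,  5.64872326e-06,
        1.33095052e+00, -2.23391075e-01]), 'dq': array([ 0.00104359, -0.00076182, -0.00182411, -0.0002901 ,  0.00152135,
        0.00114247]), 'joint_efforts': array([ 1.33321199e-03, -4.12369609e+01, -2.59801698e+01, -1.64914013e-04,
        3.20679501e-03, -2.62986049e-05]), 'ee_pos': array([0.11797261, 0.51142484, 0.24490321]), 'eef_rot': array([-1.43353848e-04,  1.13137822e-01,  9.93579213e-01, -4.01154404e-04]), 'force': array([-0.67789651,  0.83348667, -0.4047374 ]), 'moment': array([-0.04580007,  0.05252722, -0.02177954]), 'finger_gap': 0.08507048515926093}
```

View pics/scene0.png

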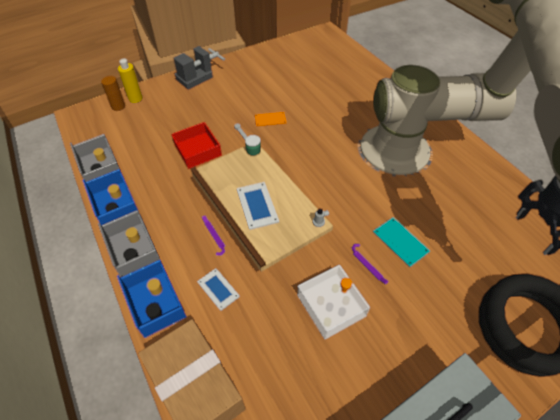

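View pics/side0.png

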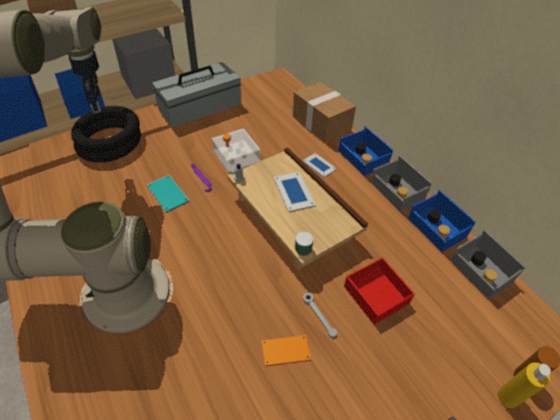

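View pics/wrist0.png

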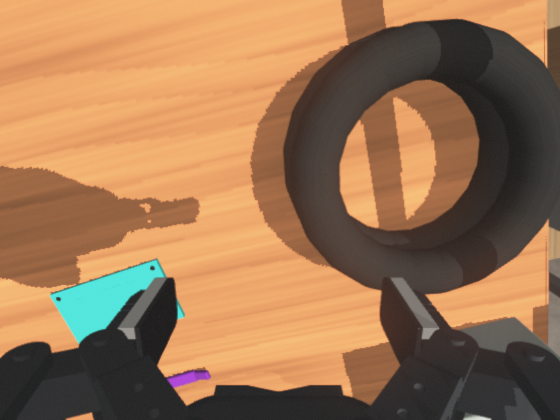

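The scene picture shows these plate-like things:
- white/blue plate on the shelf (258,205)
- smaller blue one on the table (218,289)
- turquoise plate (402,241)
- orange plate (270,119)

I choose the larger blue one, on the shelf. The tub is at (333,300), beyond the +y end next to the pump head at (319,216).

```bash
cat >> h.py <<'E'
def analyse(ss):
    out={}
    A=[];C=[]
    for s in ss:
        A.append(cloud(s).reshape(-1,3)); C.append(s["pixels"].reshape(-1,3))
    return A,C
E
python3 - <<'E'
from h import *
import pickle
for n in("scene","side"):
    s=pickle.load(open(n+"0.pkl","rb")); P=cloud(s); im=s["pixels"]; hsv=cv2.cvtColor(im,cv2.COLOR_BGR2HSV)
    ok=s["range_z"]>0
    box=(P[...,0]>.25)&(P[...,0]<.75)&(P[...,1]>-.35)&(P[...,1]<.35)&ok
    z=P[...,2]
    top=box&(z>.074)&(z<.0835)
    nb,l,st,c=cv2.connectedComponentsWithStats(cv2.morphologyEx((box&(z>.074)&(z<.1)).astype(np.uint8),cv2.MORPH_OPEN,np.ones((3,3))))
    i=1+np.argmax(st[1:,4]); m=l==i
    print(n,'shelf rect',cv2.minAreaRect(P[m][:,:2].astype(np.float32)), np.median(z[m&top]))
    blue=box&(hsv[...,0]>95)&(hsv[...,0]<125)&(hsv[...,1]>100)&(z>.07)&(z<.1)
    print('blue',cv2.minAreaRect(P[blue][:,:2].astype(np.float32)),np.median(z[blue]),blue.sum())
    # plate : bright low-sat or blue
    pl=m&((hsv[...,1]<50)|blue)&(z<.1)
    pl=cv2.morphologyEx(pl.astype(np.uint8),cv2.MORPH_OPEN,np.ones((3,3)))
    nb,l,st,c=cv2.connectedComponentsWithStats(pl);i=1+np.argmax(st[1:,4]);q=l==i
    print('plate',cv2.minAreaRect(P[q][:,:2].astype(np.float32)),np.median(z[q]),q.sum())
    rail=box&(z>.086)&(z<.1)&(hsv[...,2]<110)
    p=P[rail];print('rail',cv2.minAreaRect(p[:,:2].astype(np.float32)),len(p),np.median(p[:,2]))
    o=m.copy(); 
    pump=box&(z>.1)&(z<.16);nb,l,st,c=cv2.connectedComponentsWithStats(pump.astype(np.uint8))
    for k in range(1,nb):
        if st[k,4]>20: print('tall',P[l==k].mean(0),P[l==k].max(0),P[l==k].min(0),st[k,4])
    x,y=project(s,[[.5,0,.086]])[0]
    u0,v0=[int(t) for t in c[0]] if 0 else (int(x),int(y))
    cy,cx=np.argwhere(q).mean(0).astype(int)
    cv2.imwrite(f"pics/{n}_crop.png",cv2.resize(im[cy-70:cy+70,cx-90:cx+90],None,fx=4,fy=4,interpolation=cv2.INTER_CUBIC))
E
```

```text
scene shelf rect ((0.5130218267440796, 0.008565902709960938), (0.2231365591287613, 0.3818848729133606), 3.7731730937957764) 0.07976194743040776
blue ((0.5286852121353149, 0.03299582749605179), (0.0948357805609703, 0.04559864476323128), 76.99273681640625) 0.08596969449149239 465
plate ((0.5287546515464783, 0.03435412794351578), (0.14294175803661346, 0.08021856099367142), 77.0192642211914) 0.08572372300806719 1206
rail ((0.5193685293197632, 0.009599342942237854), (0.20990189909934998, 0.3764302432537079), 3.846694231033325) 666 0.0916279679391428
tall [ 0.44495649 -0.14606437  0.11822611] [ 0.46474411 -0.12827244  0.12685673] [ 0.42169731 -0.17126897  0.1003419 ] 200
tall [0.41641256 0.16646081 0.11840087] [0.42893582 0.17557971 0.13542283] [0.39227767 0.15178212 0.10000626] 125
side shelf rect ((0.5128009915351868, 0.00801531970500946), (0.22398726642131805, 0.3889121115207672), 3.750739812850952) 0.08016601578825133
blue ((0.5291258096694946, 0.031700655817985535), (0.09427859634160995, 0.044475723057985306), 77.80432891845703) 0.08638098448870246 348
plate ((0.5303770303726196, 0.032171331346035004), (0.14417023956775665, 0.08476216346025467), 77.4802017211914) 0.08619342995010959 939
rail ((0.5162134766578674, 0.07323452830314636), (0.21638503670692444, 0.5138738751411438), 2.2159459590911865) 627 0.0919505375891071
tall [0.41071319 0.15693304 0.11756379] [0.42641219 0.16942906 0.13372452] [0.3917187  0.14730102 0.10060573] 103
tall [ 0.43676787 -0.15991397  0.12043736] [ 0.46194236 -0.13344318  0.12951362] [ 0.41690732 -0.17898133  0.10005226] 299
```

View pics/scene_crop.png

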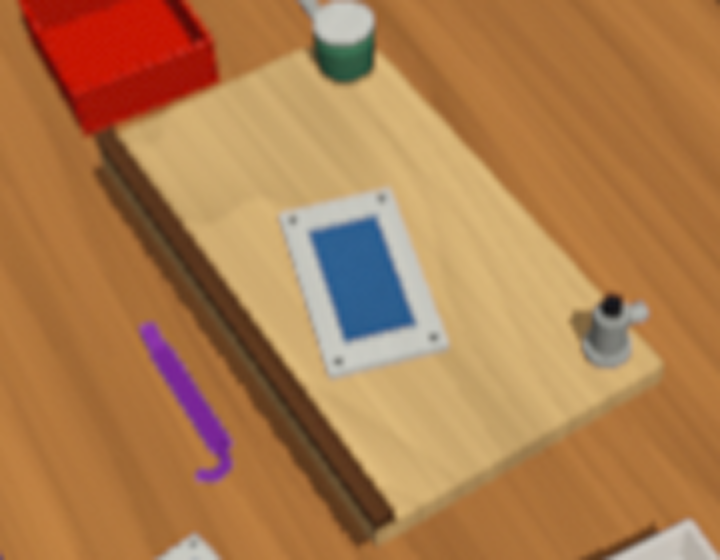

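The crop confirms it: larger white plate, blue field, four rivet holes. In the shelf frame (yaw +3.8°, centre (0.513, 0.0085)), the plate sits at (18, 24) mm, turned −16.8°. The target is (55, 167) mm at 0°. I'll move over with closed fingers, lined up with the shelf.

>>> {"fn": "jog_arm", "kwargs": {"steps": [{"offset": [-35, -33, 0], "dr": [0, 0, -2]}, {"offset": [-70, -66, 0], "dr": [0, 0, -4]}, {"offset": [-105, -99, 0], "dr": [0, 0, -6]}, {"offset": [-140, -132, 0], "dr": [0, 0, -8]}, {"offset": [-175, -165, 0], "dr": [0, 0, -10]}, {"offset": [-210, -198, 0], "dr": [0, 0, -12]}, {"offset": [-245, -231, 0], "dr": [0, 0, -14]}, {"offset": [-280, -264, 0], "dr": [0, 0, -16]}, {"offset": [-315, -297, 0], "dr": [0, 0, -16.8]}, {"offset": [-350, -330, 0], "dr": [0, 0, -16.8]}], "hand": 0}}

```text
t: 1.15
ee_pos: [0.3855, 0.1094, 0.2454]
eef_rot: [0.0, -0.033, 0.999, 0.0]
force: [0.4, 0.8, 0.3]
finger_gap: -0.0003
```

```bash
cat >> h.py <<'E'
YAW=np.deg2rad(3.77);SO=np.array([.513,.0085])
RS=np.array([[np.cos(YAW),-np.sin(YAW)],[np.sin(YAW),np.cos(YAW)]])
def toS(p): return (np.asarray(p)[...,:2]-SO)@RS*1000
def state():
    o=get_obs();M=rot(o["eef_rot"]);ty=M[:2,1]
    f=o["force"];print("t%.2f tcpS"%o["t"],toS(o["ee_pos"]).round(1),"z%.1f"%(o["ee_pos"][2]*1e3),"toolyaw-rel %.2f"%(np.degrees(np.arctan2(ty[1],ty[0])-YAW)-90),"tilt",M[:,2].round(3),"F",np.round(f,1),"gap%.4f"%o["finger_gap"])
    return o,M
def goto(x,y,z):
    "offset mm in tool frame to shelf x,y (mm), z mm"
    o,M=state();w=np.r_[SO+RS@np.array([x,y])/1000,z/1000.]
    print("offset",((w-o["ee_pos"])@M*1000).round(1))
E
python3 -c "
from h import *
goto(-60,4,150)"
```

```text
t1.15 tcpS [-120.6  109. ] z245.4 toolyaw-rel 0.04 tilt [ 0.  0. -1.] F [0.4 0.8 0.3] gap-0.0003
offset [ -60.5 -105.1   95.4]
```

>>> {"fn": "jog_arm", "kwargs": {"steps": [{"offset": [-20, -35, 0], "dr": [0, 0, 0]}, {"offset": [-40, -70, 0], "dr": [0, 0, 0]}, {"offset": [-60.5, -105, 0], "dr": [0, 0, 0]}, {"offset": [-60.5, -105, 30], "dr": [0, 0, 0]}, {"offset": [-60.5, -105, 60], "dr": [0, 0, 0]}, {"offset": [-60.5, -105, 90], "dr": [0, 0, 0]}, {"offset": [-60.5, -105, 115], "dr": [0, 0, 0]}, {"offset": [-60.5, -105, 130], "dr": [0, 0, 0]}, {"offset": [-60.5, -105, 140], "dr": [0, 0, 0]}, {"offset": [-60.5, -105, 140], "dr": [0, 0, 0]}]}}

```text
t: 2.15
ee_pos: [0.4517, 0.0107, 0.1044]
eef_rot: [-0.001, -0.033, 0.999, 0.0]
force: [-0.7, 0.3, 0.4]
finger_gap: 0.0001
```

```bash
python3 -c "
from h import *
goto(-60,4,98)
s=snapshot('wrist');cv2.imwrite('pics/w1.png',s['pixels'])
s=snapshot('side');u=project(s,[get_obs()['ee_pos']])[0].astype(int);cv2.imwrite('pics/s1.png',cv2.resize(s['pixels'][max(0,u[1]-70):u[1]+70,u[0]-90:u[0]+90],None,fx=4,fy=4))"
```

```text
t2.15 tcpS [-61.    6.2] z104.4 toolyaw-rel 0.03 tilt [-0.002  0.    -1.   ] F [-0.7  0.3  0.4] gap0.0001
offset [-1.  -2.2  6.4]
```

View pics/w1.png

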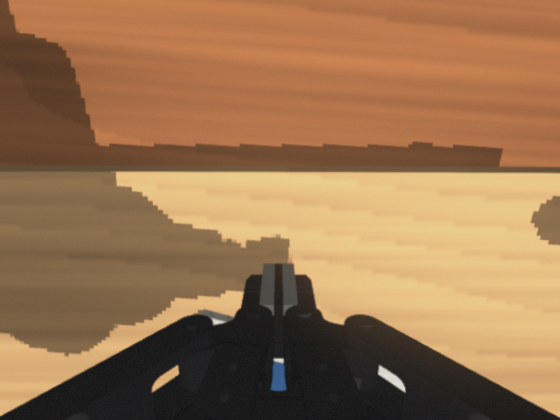

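View pics/s1.png

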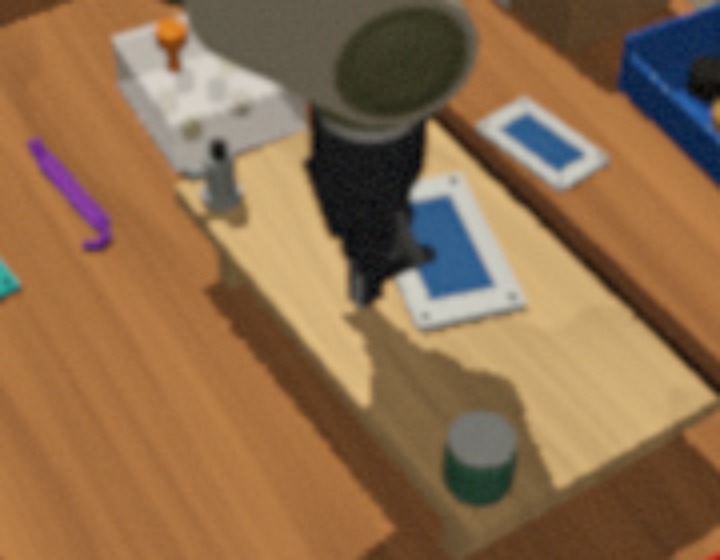

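The side crop shows the closed fingertip at (360,300), just in front of the plate's near edge and clear of it. Next I lower to about 3 mm above the board and begin the push.

>>> {"fn": "jog_arm", "kwargs": {"steps": [{"offset": [0, -2, 4], "dr": [0, 0, 0]}, {"offset": [0, -2, 7.5], "dr": [0, 0, 0]}, {"offset": [0, -2, 7.5], "dr": [0, 0, 0]}, {"offset": [-4, -2, 7.5], "dr": [0, 0, 0]}, {"offset": [-8, -2, 7.5], "dr": [0, 0, 0]}, {"offset": [-12, -2, 7.5], "dr": [0, 0, 0]}, {"offset": [-16, -2, 7.5], "dr": [0, 0, 0]}, {"offset": [-20, -2, 7.5], "dr": [0, 0, 0]}, {"offset": [-24, -2, 7.5], "dr": [0, 0, 0]}, {"offset": [-28, -2, 7.5], "dr": [0, 0, 0]}]}}

```text
t: 3.25
ee_pos: [0.4805, 0.0104, 0.0978]
eef_rot: [-0.0, -0.033, 0.999, 0.0]
force: [-2.0, -0.3, 0.7]
finger_gap: 0.0001
```

```bash
cat >> h.py <<'E'
def plate(tag,names=("scene","side")):
    for n in names:
        s=snapshot(n);P=cloud(s);im=s["pixels"];hsv=cv2.cvtColor(im,cv2.COLOR_BGR2HSV);q=toS(P);z=P[...,2]
        box=(q[...,0]>-80)&(q[...,0]<100)&(q[...,1]>-150)&(q[...,1]<300)&(z>.081)&(z<.092)
        b=box&(hsv[...,0]>95)&(hsv[...,0]<125)&(hsv[...,1]>100)
        w=box&((hsv[...,1]<60)&(hsv[...,2]>110)|b)
        w=cv2.morphologyEx(w.astype(np.uint8),cv2.MORPH_OPEN,np.ones((2,2)))
        nb,l,st,c=cv2.connectedComponentsWithStats(w);i=1+np.argmax(st[1:,4]);m=l==i
        for k,mm in(("blue",b),("plate",m)):
            if mm.sum()>10:
                r=cv2.minAreaRect(q[mm].astype(np.float32));print(n,k,np.round(r[0],1),np.round(r[1],1),"%.1f"%r[2],int(mm.sum()),"z%.4f"%np.median(z[mm]), "bounds",np.percentile(q[mm],[.5,99.5],axis=0).round(1).tolist())
        u=project(s,[[.54,.06,.086]])[0].astype(int);v0=max(0,u[1]-80);u0=max(0,u[0]-100)
        cv2.imwrite(f"pics/{tag}_{n}.png",cv2.resize(im[v0:v0+150,u0:u0+200],None,fx=4,fy=4))
E
python3 -c "
from h import *
state();plate('p1')"
```

```text
t3.25 tcpS [-32.3   4.1] z97.8 toolyaw-rel 0.04 tilt [-0. -0. -1.] F [-2.  -0.3  0.7] gap0.0001
scene blue [25.4 27.1] [94.  45.2] 75.3 472 z0.0858 bounds [[-4.7, -19.9], [55.5, 74.1]]
scene plate [142.1 297.4] [731.3 100.9] 66.1 1239 z0.0856 bounds [[-22.6, -41.8], [77.0, 102.2]]
side blue [26.2 23.1] [91.9 44.4] 74.8 149 z0.0866 bounds [[-4.5, -22.5], [55.3, 59.4]]
side plate [-216.9 -273.8] [911.6  80.7] 46.4 499 z0.0859 bounds [[-269.3, -348.9], [78.8, 69.9]]
```

Contact is made at about 2 N. The plate is sliding and turning the right way, now at −14.7°.

>>> {"fn": "jog_arm", "kwargs": {"steps": [{"offset": [-3, 0, 0.5], "dr": [0, 0, 0]}, {"offset": [-6, 0, 0.5], "dr": [0, 0, 0]}, {"offset": [-9, 0, 0.5], "dr": [0, 0, 0]}, {"offset": [-12, 0, 0.5], "dr": [0, 0, 0]}, {"offset": [-15, 0, 0.5], "dr": [0, 0, 0]}, {"offset": [-18, 0, 0.5], "dr": [0, 0, 0]}, {"offset": [-21, 0, 0.5], "dr": [0, 0, 0]}, {"offset": [-24, 0, 0.5], "dr": [0, 0, 0]}, {"offset": [-27, 0, 0.5], "dr": [0, 0, 0]}, {"offset": [-27, 0, 0.5], "dr": [0, 0, 0]}]}}

```text
t: 4.35
ee_pos: [0.5077, 0.0122, 0.0973]
eef_rot: [0.0, -0.033, 0.999, -0.0]
force: [-0.7, -0.5, 2.0]
finger_gap: 0.0
```

```bash
python3 -c "
from h import *
state();plate('p2')"
```

```text
t4.35 tcpS [-5.   4.1] z97.3 toolyaw-rel 0.03 tilt [ 0.001  0.    -1.   ] F [-0.7 -0.5  2. ] gap0.0000
scene blue [48.  34.3] [94.9 46.8] 86.3 489 z0.0860 bounds [[24.4, -11.6], [72.0, 80.8]]
scene plate [150.5 299.6] [716.5 115.4] 68.3 1299 z0.0857 bounds [[5.2, -31.5], [91.4, 107.8]]
side blue [46.6 13.7] [59.4 42.4] 81.1 78 z0.0865 bounds [[22.4, -16.9], [67.8, 38.0]]
side plate [-211.8 -284.1] [902.4  77.7] 45.3 367 z0.0859 bounds [[3.6, -41.6], [89.6, 50.3]]
```

View pics/p2_scene.png

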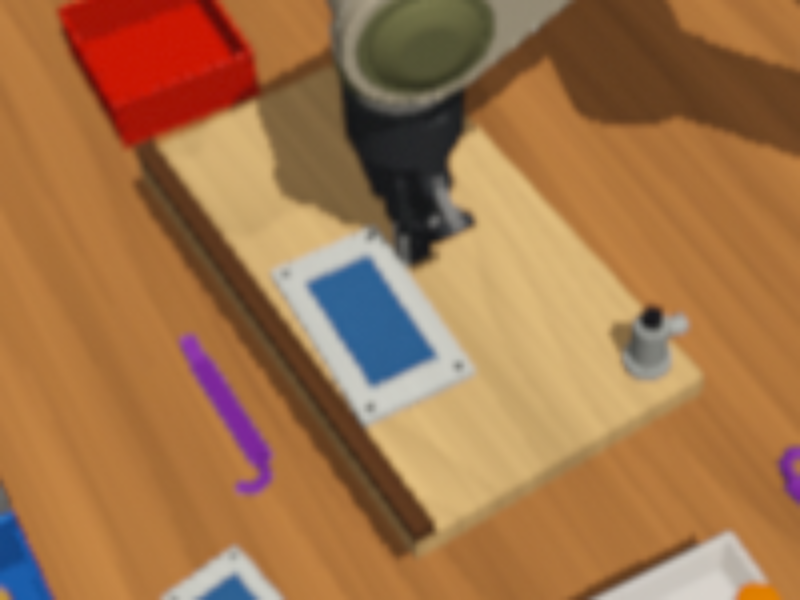

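The plate is now at (48, 34) mm and −3.7°. It needs about 7 mm more to the rail.

>>> {"fn": "jog_arm", "kwargs": {"steps": [{"offset": [-2, 0, 0], "dr": [0, 0, 0]}, {"offset": [-4, 0, 0], "dr": [0, 0, 0]}, {"offset": [-5.5, 0, 0], "dr": [0, 0, 0]}, {"offset": [-7, 0, 0], "dr": [0, 0, 0]}, {"offset": [-8, 0, 0], "dr": [0, 0, 0]}, {"offset": [-8.5, 0, 0], "dr": [0, 0, 0]}, {"offset": [-9, 0, 0], "dr": [0, 0, 0]}, {"offset": [-9.5, 0, 0], "dr": [0, 0, 0]}, {"offset": [-10, 0, 0], "dr": [0, 0, 0]}, {"offset": [-10, 0, 0], "dr": [0, 0, 0]}]}}

```text
t: 5.45
ee_pos: [0.5173, 0.0129, 0.0973]
eef_rot: [-0.0, -0.033, 0.999, -0.0]
force: [-0.5, -1.1, 0.4]
finger_gap: -0.0002
```

```bash
python3 -c "
from h import *
state();plate('p3')"
```

```text
t5.45 tcpS [4.5 4.1] z97.3 toolyaw-rel 0.04 tilt [-0. -0. -1.] F [-0.5 -1.1  0.4] gap-0.0002
scene blue [55.6 36.9] [95.6 46.2] 89.8 497 z0.0860 bounds [[32.6, -9.1], [78.3, 83.5]]
scene plate [153.6 299.6] [712.7 119.4] 69.1 1285 z0.0857 bounds [[14.7, -28.6], [235.8, 401.1]]
side blue [55.8  8.9] [43.2 39.6] 84.4 62 z0.0866 bounds [[35.1, -12.4], [74.7, 28.4]]
side plate [-209.1 -286.3] [902.6  75.5] 45.0 357 z0.0860 bounds [[13.4, -43.0], [95.7, 45.3]]
```

View pics/p3_scene.png

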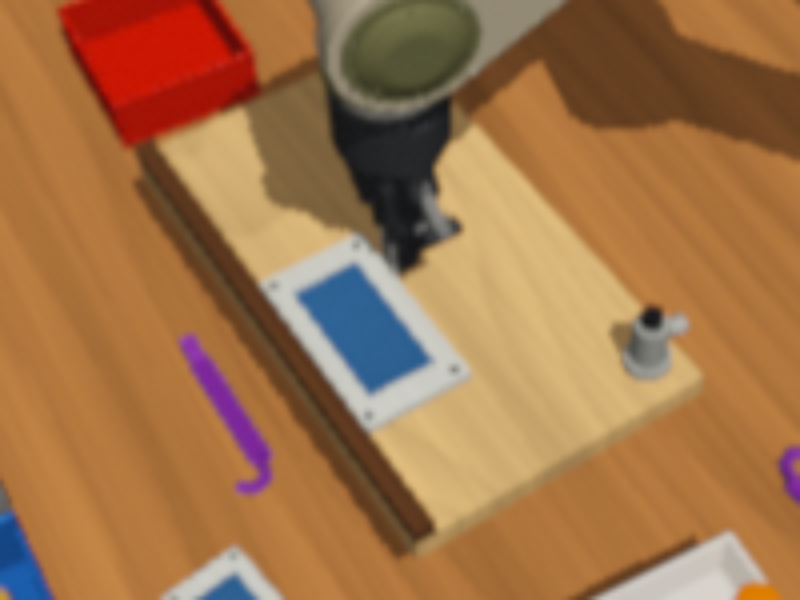

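The plate lies square along the rail, lower edge at about (315,350) in the crop. It measures (55.6, 36.9) mm at about 0°. Next I back off, lift, and come down beyond its −y short end.

>>> {"fn": "jog_arm", "kwargs": {"steps": [{"offset": [12, 0, 0], "dr": [0, 0, 0]}, {"offset": [15, 0, -15], "dr": [0, 0, 0]}, {"offset": [10, -10, -30], "dr": [0, 0, 0]}, {"offset": [-10, -45, -30], "dr": [0, 0, 0]}, {"offset": [-40, -72, -30], "dr": [0, 0, 0]}, {"offset": [-50.5, -72, -30], "dr": [0, 0, 0]}, {"offset": [-50.5, -72, -30], "dr": [0, 0, 0]}, {"offset": [-50.5, -72, -15], "dr": [0, 0, 0]}, {"offset": [-50.5, -72, -3], "dr": [0, 0, 0]}, {"offset": [-50.5, -72, 0], "dr": [0, 0, 0]}]}}

```text
t: 6.55
ee_pos: [0.5713, -0.055, 0.0958]
eef_rot: [-0.001, -0.033, 0.999, 0.001]
force: [0.3, -0.4, 0.3]
finger_gap: -0.0001
```

```bash
python3 -c "
from h import *
state();plate('p4')"
```

```text
t6.55 tcpS [ 54.  -67.2] z95.8 toolyaw-rel 0.06 tilt [-0.003  0.001 -1.   ] F [ 0.3 -0.4  0.3] gap-0.0001
scene blue [55.5 37.3] [46.9 95. ] 1.0 497 z0.0859 bounds [[32.7, -9.7], [78.2, 83.9]]
scene plate [154.3 301.7] [708.8 116.8] 68.9 1277 z0.0858 bounds [[14.7, -29.1], [97.3, 110.8]]
side blue [55.4 34.1] [44.9 92.6] 0.9 307 z0.0861 bounds [[34.4, -12.1], [76.8, 79.8]]
side plate [-181.4 -280.3] [944.6 114. ] 54.6 800 z0.0862 bounds [[10.6, -63.3], [95.7, 99.7]]
```

View pics/p4_scene.png

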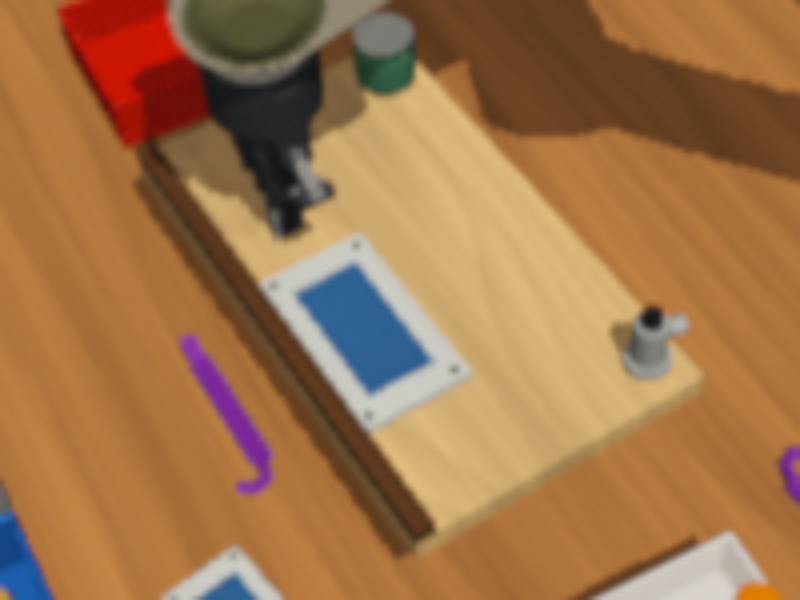

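>>> {"fn": "jog_arm", "kwargs": {"steps": [{"offset": [-1, 5, -1], "dr": [0, 0, 0]}, {"offset": [-1, 11, -1], "dr": [0, 0, 0]}, {"offset": [-1, 17, -1], "dr": [0, 0, 0]}, {"offset": [-1, 23, -1], "dr": [0, 0, 0]}, {"offset": [-1, 29, -1], "dr": [0, 0, 0]}, {"offset": [-1, 35, -1], "dr": [0, 0, 0]}, {"offset": [-1, 41, -1], "dr": [0, 0, 0]}, {"offset": [-1, 47, -1], "dr": [0, 0, 0]}, {"offset": [-1, 52, -1], "dr": [0, 0, 0]}, {"offset": [-1, 55, -1], "dr": [0, 0, 0]}]}}

```text
t: 7.65
ee_pos: [0.5698, -0.0003, 0.0984]
eef_rot: [0.0, -0.033, 0.999, -0.0]
force: [-0.5, -1.6, 0.9]
finger_gap: -0.0
```

```bash
python3 -c "
from h import *
state();plate('p5')"
```

```text
t7.65 tcpS [ 56.1 -12.5] z98.4 toolyaw-rel 0.05 tilt [ 0. -0. -1.] F [-0.5 -1.6  0.9] gap-0.0000
scene blue [55.1 64.4] [46.9 95.7] 0.1 519 z0.0860 bounds [[31.9, 17.4], [77.7, 110.4]]
scene plate [151.8 315.2] [686.8 123.5] 68.2 1343 z0.0858 bounds [[14.1, -0.9], [97.0, 139.1]]
side blue [56.1 62.4] [45.1 91.6] 0.5 285 z0.0864 bounds [[33.6, 17.2], [75.8, 107.2]]
side plate [-188.3 -263.6] [962.2  99.8] 55.5 693 z0.0862 bounds [[12.1, -11.3], [93.0, 126.7]]
```

View pics/p5_scene.png

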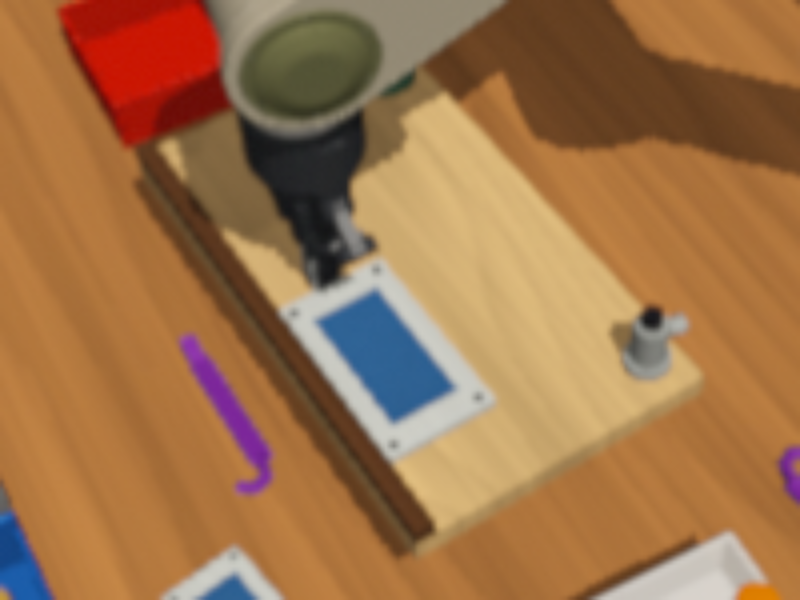

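It slides true at 1.6 N. The plate centre leads the TCP by about 76 mm, so the final TCP y′ is about 91.

>>> {"fn": "jog_arm", "kwargs": {"steps": [{"offset": [0, 5, 1], "dr": [0, 0, 0]}, {"offset": [0, 11, 1], "dr": [0, 0, 0]}, {"offset": [0, 17, 1], "dr": [0, 0, 0]}, {"offset": [0, 23, 1], "dr": [0, 0, 0]}, {"offset": [0, 29, 1], "dr": [0, 0, 0]}, {"offset": [0, 35, 1], "dr": [0, 0, 0]}, {"offset": [0, 41, 1], "dr": [0, 0, 0]}, {"offset": [0, 47, 1], "dr": [0, 0, 0]}, {"offset": [0, 52, 1], "dr": [0, 0, 0]}, {"offset": [0, 55, 1], "dr": [0, 0, 0]}]}}

```text
t: 8.75
ee_pos: [0.566, 0.0547, 0.0973]
eef_rot: [-0.0, -0.033, 0.999, 0.0]
force: [-0.0, -0.7, -1.2]
finger_gap: 0.0001
```

```bash
python3 -c "
from h import *
state();plate('p6')"
```

```text
t8.75 tcpS [56.  42.7] z97.3 toolyaw-rel 0.05 tilt [-0.  0. -1.] F [-0.  -0.7 -1.2] gap0.0001
scene blue [ 55.  118.7] [96.6 46.4] 89.7 563 z0.0859 bounds [[32.3, 72.6], [77.4, 166.3]]
scene plate [150.6 344. ] [639.1 124.2] 66.2 1455 z0.0858 bounds [[14.2, 54.0], [271.8, 497.6]]
side blue [ 54.8 116.7] [90.7 42.8] 88.6 259 z0.0862 bounds [[33.3, 71.9], [76.0, 162.0]]
side plate [-190.7 -234.6] [1004.7   96.1] 57.4 634 z0.0862 bounds [[11.4, 41.2], [94.0, 181.2]]
```

>>> {"fn": "jog_arm", "kwargs": {"steps": [{"offset": [0, 5, 0], "dr": [0, 0, 0]}, {"offset": [0, 11, 0], "dr": [0, 0, 0]}, {"offset": [0, 17, 0], "dr": [0, 0, 0]}, {"offset": [0, 23, 0], "dr": [0, 0, 0]}, {"offset": [0, 29, 0], "dr": [0, 0, 0]}, {"offset": [0, 35, 0], "dr": [0, 0, 0]}, {"offset": [0, 40, 0], "dr": [0, 0, 0]}, {"offset": [0, 44, 0], "dr": [0, 0, 0]}, {"offset": [0, 46, 0], "dr": [0, 0, 0]}, {"offset": [0, 47, 0], "dr": [0, 0, 0]}]}}

```text
t: 9.85
ee_pos: [0.563, 0.1012, 0.0974]
eef_rot: [0.0, -0.033, 0.999, -0.0]
force: [0.3, -0.7, 0.4]
finger_gap: 0.0001
```

```bash
python3 -c "
from h import *
state();plate('p7')"
```

```text
t9.85 tcpS [56.  89.2] z97.4 toolyaw-rel 0.04 tilt [ 0. -0. -1.] F [ 0.3 -0.7  0.4] gap0.0001
scene blue [ 55.  165.4] [46.2 97.6] 0.4 611 z0.0860 bounds [[32.0, 118.1], [77.4, 213.1]]
scene plate [145.3 373.8] [594. 137.] 64.2 1552 z0.0857 bounds [[0.4, 101.0], [96.6, 236.4]]
side blue [ 54.8 163.2] [92.2 43.1] 89.9 243 z0.0863 bounds [[33.3, 117.9], [75.9, 208.2]]
side plate [-192.5 -212.2] [1038.4   95.2] 58.9 588 z0.0862 bounds [[12.2, 90.3], [91.6, 228.3]]
```

View pics/p7_scene.png

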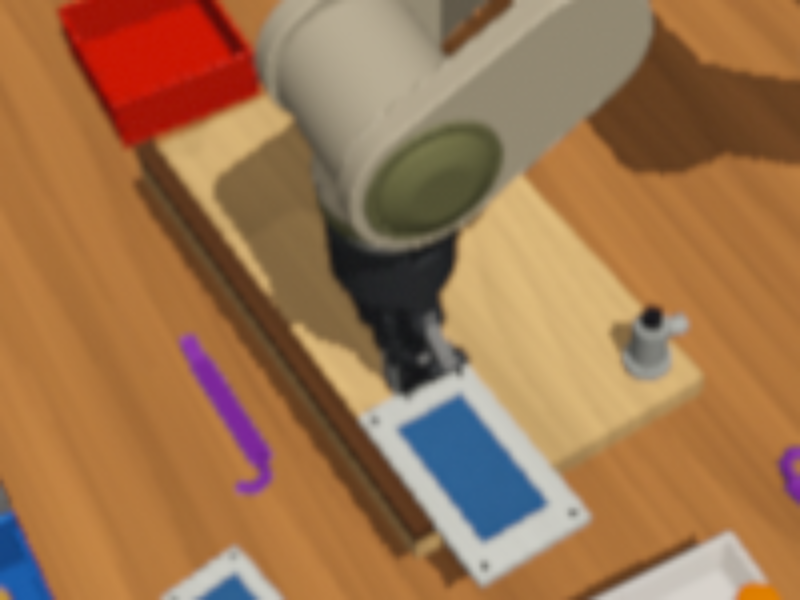

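The plate overhangs about 45 mm, measured from the two views (target 46.7), and is still square. I'll nudge it 1.5 mm, then move to the near long edge for a gentle seating push against the rail.

>>> {"fn": "jog_arm", "kwargs": {"steps": [{"offset": [0, 1, 0], "dr": [0, 0, 0]}, {"offset": [0, 1.5, 0], "dr": [0, 0, 0]}, {"offset": [0, -10, 0], "dr": [0, 0, 0]}, {"offset": [5, -14, -20], "dr": [0, 0, 0]}, {"offset": [30, -10, -30], "dr": [0, 0, 0]}, {"offset": [60, 10, -30], "dr": [0, 0, 0]}, {"offset": [66, 41, -30], "dr": [0, 0, 0]}, {"offset": [66, 41, -30], "dr": [0, 0, 0]}, {"offset": [66, 41, -15], "dr": [0, 0, 0]}, {"offset": [66, 41, -2], "dr": [0, 0, 0]}]}}

```text
t: 10.95
ee_pos: [0.4949, 0.1369, 0.099]
eef_rot: [0.0, -0.033, 0.999, -0.0]
force: [0.9, -0.2, -0.9]
finger_gap: 0.0001
```

```bash
python3 -c "
from h import *
state();plate('p8')"
```

```text
t10.95 tcpS [ -9.6 129.3] z99.0 toolyaw-rel 0.04 tilt [ 0.001 -0.    -1.   ] F [ 0.9 -0.2 -0.9] gap0.0001
scene blue [ 54.7 166.7] [46.4 96. ] 0.3 612 z0.0859 bounds [[31.7, 119.9], [77.6, 213.8]]
scene plate [145.2 373. ] [595.6 136.5] 64.2 1563 z0.0857 bounds [[2.5, 101.4], [336.4, 611.3]]
side blue [ 54.3 154.7] [74.4 39.7] 89.3 118 z0.0866 bounds [[34.4, 117.9], [74.2, 190.5]]
side plate [ 48.2 142.2] [142.1  97. ] 88.6 413 z0.0860 bounds [[13.0, 89.5], [96.1, 207.9]]
```

View pics/p8_scene.png

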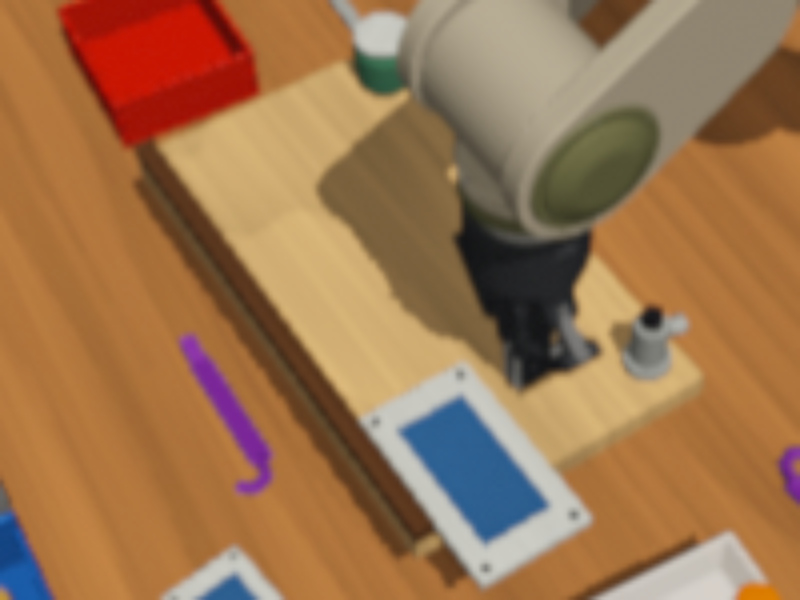

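View pics/p8_side.png

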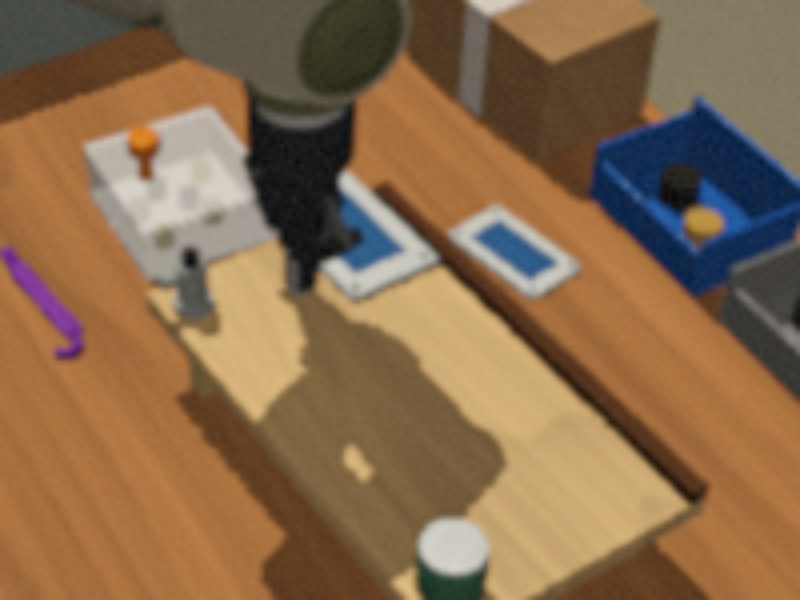

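Both views show the plate flat with the pump head clear. Now the seating push, with the fingertip at y′ ≈ 149.

>>> {"fn": "jog_arm", "kwargs": {"steps": [{"offset": [0, 10, 1], "dr": [0, 0, 0]}, {"offset": [0, 20, 1.5], "dr": [0, 0, 0]}, {"offset": [-3, 20, 1.5], "dr": [0, 0, 0]}, {"offset": [-6, 20, 1.5], "dr": [0, 0, 0]}, {"offset": [-8, 20, 1.5], "dr": [0, 0, 0]}, {"offset": [-10, 20, 1.5], "dr": [0, 0, 0]}, {"offset": [-12, 20, 1.5], "dr": [0, 0, 0]}, {"offset": [-13, 20, 1.5], "dr": [0, 0, 0]}, {"offset": [-14, 20, 1.5], "dr": [0, 0, 0]}, {"offset": [-14, 20, 1.5], "dr": [0, 0, 0]}]}}

```text
t: 12.05
ee_pos: [0.5071, 0.1585, 0.0978]
eef_rot: [0.0, -0.033, 0.999, -0.0]
force: [0.3, 0.5, 0.6]
finger_gap: 0.0001
```

```bash
python3 -c "
from h import *
state();plate('p9')"
```

```text
t12.05 tcpS [  4. 150.] z97.8 toolyaw-rel 0.03 tilt [ 0. -0. -1.] F [0.3 0.5 0.6] gap0.0001
scene blue [ 54.7 167.5] [96.6 46.1] 89.4 610 z0.0859 bounds [[32.0, 120.3], [77.3, 213.9]]
scene plate [145.4 373.3] [594.2 138.8] 64.4 1569 z0.0858 bounds [[4.6, 101.7], [95.8, 237.0]]
side blue [ 54.  152.4] [42.1 69. ] 0.7 131 z0.0864 bounds [[33.6, 118.0], [75.0, 174.1]]
side plate [-208.8 -205. ] [1031.8   88.2] 50.7 435 z0.0860 bounds [[-414.4, -509.1], [96.5, 208.3]]
```

No contact force yet. I'll continue in small increments until it presses on the rail.

>>> {"fn": "jog_arm", "kwargs": {"steps": [{"offset": [-0.3, 0, 0], "dr": [0, 0, 0]}, {"offset": [-0.6, 0, 0], "dr": [0, 0, 0]}, {"offset": [-0.9, 0, 0], "dr": [0, 0, 0]}, {"offset": [-1.2, 0, 0], "dr": [0, 0, 0]}, {"offset": [-1.4, 0, 0], "dr": [0, 0, 0]}, {"offset": [-1.6, 0, 0], "dr": [0, 0, 0]}, {"offset": [-1.7, 0, 0], "dr": [0, 0, 0]}, {"offset": [-1.8, 0, 0], "dr": [0, 0, 0]}, {"offset": [-1.9, 0, 0], "dr": [0, 0, 0]}, {"offset": [-2, 0, 0], "dr": [0, 0, 0]}]}}

```text
t: 13.15
ee_pos: [0.5088, 0.1587, 0.0977]
eef_rot: [-0.0, -0.033, 0.999, 0.0]
force: [-3.2, 1.0, 1.0]
finger_gap: -0.0002
```

```bash
python3 -c "
from h import *
state();plate('p10',('scene',))"
```

```text
t13.15 tcpS [  5.7 150.2] z97.7 toolyaw-rel 0.03 tilt [-0.001  0.    -1.   ] F [-3.2  1.   1. ] gap-0.0002
scene blue [ 55.8 167.3] [97.  46.3] 89.9 613 z0.0859 bounds [[32.7, 120.1], [78.5, 214.0]]
scene plate [145.3 372.7] [595.6 138.5] 64.4 1552 z0.0857 bounds [[2.6, 101.7], [336.4, 611.3]]
```

>>> {"fn": "jog_arm", "kwargs": {"steps": [{"offset": [-0.2, 0, 0], "dr": [0, 0, 0]}, {"offset": [-0.4, 0, 0], "dr": [0, 0, 0]}, {"offset": [-0.6, 0, 0], "dr": [0, 0, 0]}, {"offset": [-0.8, 0, 0], "dr": [0, 0, 0]}, {"offset": [-1, 0, 0], "dr": [0, 0, 0]}, {"offset": [-1.2, 0, 0], "dr": [0, 0, 0]}, {"offset": [-1.4, 0, 0], "dr": [0, 0, 0]}, {"offset": [-1.5, 0, 0], "dr": [0, 0, 0]}, {"offset": [-1.5, 0, 0], "dr": [0, 0, 0]}, {"offset": [-1.5, 0, 0], "dr": [0, 0, 0]}]}}

```text
t: 14.2
ee_pos: [0.5092, 0.1589, 0.0975]
eef_rot: [-0.002, -0.033, 0.999, 0.0]
force: [-9.5, 1.2, 3.8]
finger_gap: 0.0002
```

```bash
python3 -c "
from h import *
state();plate('p11',('scene',))"
```

```text
t14.20 tcpS [  6.1 150.3] z97.5 toolyaw-rel 0.05 tilt [-0.004 -0.    -1.   ] F [-9.5  1.2  3.8] gap0.0002
scene blue [ 55.2 166.8] [97.6 46.9] 89.3 610 z0.0860 bounds [[32.8, 119.8], [78.6, 214.7]]
scene plate [145.3 372.7] [595.4 138.8] 64.4 1542 z0.0858 bounds [[5.9, 101.6], [336.4, 611.3]]
```

The force rose to 9.5 N with almost no further motion, so the plate is seated on the rail. I'll back off, lift and retreat.

>>> {"fn": "jog_arm", "kwargs": {"steps": [{"offset": [3, 0, 0], "dr": [0, 0, 0]}, {"offset": [10, 0, 0], "dr": [0, 0, 0]}, {"offset": [14, 0, -10], "dr": [0, 0, 0]}, {"offset": [14, 0, -40], "dr": [0, 0, 0]}, {"offset": [14, 0, -80], "dr": [0, 0, 0]}, {"offset": [14, 0, -120], "dr": [0, 0, 0]}, {"offset": [14, -40, -150], "dr": [0, 0, 0]}, {"offset": [40, -85, -150], "dr": [0, 0, 0]}, {"offset": [70, -130, -150], "dr": [0, 0, 0]}, {"offset": [100, -170, -150], "dr": [0, 0, 0]}]}}

```text
t: 15.25
ee_pos: [0.4242, -0.0139, 0.2486]
eef_rot: [0.001, -0.033, 0.999, -0.001]
force: [0.5, -1.3, 0.2]
finger_gap: -0.0001
```

Run:
```python
from h import *
import pickle
state();plate('p12')
for n in("scene","side"):
    a=pickle.load(open(n+"0.pkl","rb"));s=snapshot(n)
    cv2.imwrite(f"pics/end_{n}.png",s["pixels"])
    # object colour centroids before/after
    for nm,lo,hi in(("purple",(130,100,60),(160,255,255)),("green",(60,60,20),(90,255,140)),("orangeknob",(5,180,150),(18,255,255))):
        r=[]
        for t in(a,s):
            q=toS(cloud(t));m=(cv2.inRange(cv2.cvtColor(t["pixels"],cv2.COLOR_BGR2HSV),lo,hi)>0)&(abs(q[...,0])<250)&(abs(q[...,1])<400)
            nb,l,st,c=cv2.connectedComponentsWithStats(m.astype(np.uint8));r.append([(c[k].round(1).tolist(),int(st[k,4])) for k in range(1,nb) if st[k,4]>25])
        print(n,nm,r)
```

```text
t15.25 tcpS [-90.1 -16.5] z248.6 toolyaw-rel 0.06 tilt [ 0.002 -0.001 -1.   ] F [ 0.5 -1.3  0.2] gap-0.0001
scene blue [ 55.6 167.1] [46.3 97.7] 0.0 608 z0.0858 bounds [[33.2, 119.9], [78.2, 214.0]]
scene plate [144.9 372.7] [596.4 136.9] 64.2 1563 z0.0857 bounds [[2.6, 102.1], [336.4, 611.3]]
side blue [ 55.8 124.1] [42.7  8.5] 1.7 21 z0.0861 bounds [[34.8, 119.8], [77.0, 128.7]]
side plate [-220.8 -235.1] [970.   71.7] 50.5 202 z0.0856 bounds [[13.3, 89.3], [97.0, 135.4]]
scene purple [[([214.1, 235.0], 218), ([367.7, 264.4], 272)], [([214.0, 234.9], 217), ([367.7, 264.5], 272)]]
scene green [[([253.1, 149.5], 95), ([392.4, 249.0], 61)], [([253.1, 149.4], 100), ([393.2, 250.1], 48)]]
scene orangeknob [[([262.4, 120.1], 211), ([212.3, 149.3], 79), ([346.0, 283.4], 110)], [([259.2, 115.1], 55), ([212.2, 149.4], 78), ([346.0, 283.4], 107)]]
side purple [[([201.8, 176.9], 143)], [([201.8, 176.9], 142)]]
side green [[([303.0, 249.1], 106)], [([302.8, 249.1], 116)]]
side orangeknob [[([386.1, 269.6], 72), ([297.0, 347.0], 555)], [([226.3, 136.4], 27), ([301.1, 356.4], 146)]]
```

View pics/p12_scene.png

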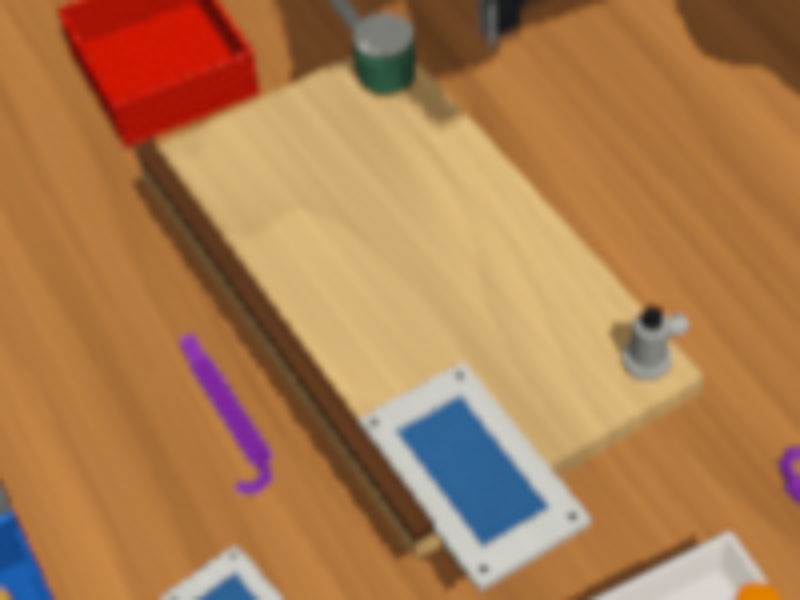

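View pics/end_side.png

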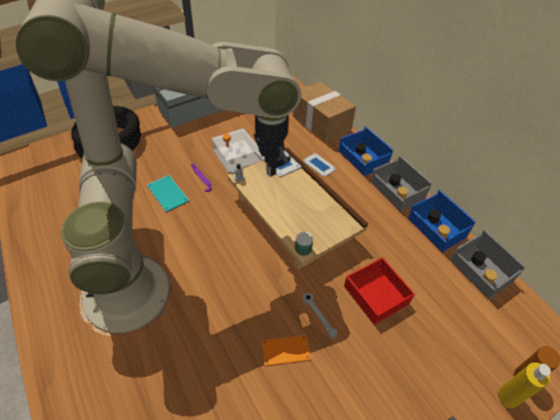

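The scene view shows the plate flush along the rail and overhanging the tub end (corner at (485,585) in the crop). It measures (55.6, 167.1) mm at 0.0°, with its top at 86 mm, so it is flat. Levers, tin and lid knob sit at the same pixels as before, and the robot is clear.

```bash
python3 -c "
from workcell import close_job
print(close_job())"
```

```text
the job is handed in; nothing more can be done
None
```

I pushed the plate with the closed fingertip, without pinching or lifting it, and handed the job in. It now lies flat against the back rail and sticks out past the shelf's tub end. The work took three pushes:
1. On the near long edge, to turn it square and bring it to the rail.
2. On the −y short end, to slide it along to the tub end.
3. On the near long edge again, to seat it. The force rose to 9.5 N with almost no movement, so the plate was against the rail.

**Last measurement (scene camera):** the plate's centre is at (55.6, 167.1) mm in the shelf frame, turned 0.0°, with its top at 86 mm. About 47 mm of its 140 mm, a third, sticks out.

**Other objects:** the levers, tin and lid knob show no shift in the scene picture. I judged the pump head and wrench by eye only, and they look undisturbed.

**Checks that disagreed or fell short:**
- While the plate was in both cameras' clear view, the side camera put it about 2 mm less far along the shelf than the scene camera. At the end the arm hid most of the plate from the side camera, so the final position rests on the scene camera alone.
- My automatic outline of the whole plate picked up stray pixels, so I used the blue field instead.

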